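# Tap a shoe-last sled home and wedge it tight

### The arm

A 6-joint arm with a two-finger parallel gripper is mounted at the origin on the work surface. World frame = base frame: x ahead of the robot, y to its left, z up, the work surface at z = 0. Lengths are in mm, angles in rad, forces in N, time in s.
With the tool pointing down it reaches from about 300 to 850 mm from the base axis. Payload 4.2 kg.
Tool frame: the origin (TCP) lies on the centre line of the jaws, within the pads' length; the fingertips stand 25 mm ahead of it and the grasp point (between the pads) lies 6 mm ahead of it (robot.tcp_to_tips is the distance from the TCP to the fingertips, in mm); z points along the fingers, y is the line along which they close (so a half turn about z gives the same grasp; the last joint's range is limited). The gripper opens to 91 mm and grips with 3 to 60 N. Pads are 32 mm wide; open, the fingers measure 118 mm over their backs; the gripper's body (76 mm by 178 mm) begins 60 mm behind the grasp point.
Start: joints at [1.127, 0.32, 1.565, -0, 1.257, -0.02], TCP at [236.459, 524.145, 238.976] pointing down, gripper open.
Joint ranges: [-3.11, 3.11], [-0.84, 2.01], [0.21, 2.61], [-1.34, 4.49], [0.05, 2.63], [-2.56, 2.56]. Speed limits (rad/s): [2.57, 2.57, 3.14, 3.14, 3.14, 3.14].

### API

Orientations are given as a rotation vector (axis times angle).
In Python, from workcell import readout, eyes, ticket, robot gives the robot as it stands. The module is installed in compiled form; this text tells all that it offers.
- The arm moves only by the tool carry_out, never from a script. Its arguments are lists of equal length, an entry for each row: "rot": the turn, a rotation vector about the tool's x, y, z in degrees, a list of three; "translation": the shift along the tool's x, y, z in m, a list of three; "fingers": the closure, from 0 (fully open) to 1 (shut). In form: {"rot": [[wx, wy, wz], ...], "translation": [[dx, dy, dz], ...], "fingers": [fingers, ...]}. A call has 1 to 12 rows; each row shifts and turns the commanded pose from where the row before left it, along the tool's axes as they then stand; what a row does not reach is not made up. A row lasts 1/10 s, in which the tool goes at most 50 mm and 8.59 degrees, less where a joint would pass 70% of its speed; a pose out of reach is approached as far as the arm can. A call with a gripper value outside its range is refused whole. The fingers move at their own pace and stop on an object; "grip_force" is the grip in N (left out, the last holds). Time passes only in rows, so rows that do not move let the fingers close. It gives the time, the measured TCP pose, the force, the opening and the grip force at its end, in the units of the state.
- readout.read_state(): the state, without advancing time (a new reading comes with each control period).
- eyes.get_image(name): name is "scene" or "side" or "wrist"; returns a dict with "img" (420x560x3 uint8, red, green, blue), "range_z" (420x560 float32, mm along the optical axis (not along the pixel's ray), 0 where there is no reading), "camera_matrix" (3x3 intrinsics, pixels), "rvec" (rotation vector, rad) and "tvec" (3), from world to camera coordinates, as OpenCV has them. Camera axes: x right, y down, z forward; pixel columns grow to the right and rows downward; lengths in mm; the calibration is good to about 2 mm. A picture is of the moment at which its call begins.
- ticket.finish_job(): hands the job in; it is judged then, once.
The state is a dict: "t": time; "joint_positions": joint angles; "dq": joint speeds; "effort": joint torques, N m; "eef_pos": TCP position; "tcp_rot": TCP orientation; "force": force on the tool from outside, world axes, zero at the start; "torque": the same for the moment, N m; "finger_gap": finger opening in mm; "grip_force": force on a finger pad.
Only numpy, scipy, OpenCV 4.12 (cv2) and the standard library are available. Lean on these libraries where they do the work, as an engineer would, in place of code of your own. Each camera call takes 0.05 s, during which the arm holds its last target. There are 200 camera calls.

### The job

Pick up the hammer and, with short taps of about a centimetre, drawing it clear between taps, tap the red buffer until the sled with the green shoe last meets its hidden stop under the hood. Only then tap the butt of the yellow wedge in the same way until it stops advancing and sits tight against the sled, and lay the hammer back on the black rubber mat. Let nothing but the hammer touch the jig, and leave the other things on the bench alone.

Things in the scene. Friction and masses are not known exactly. Their poses are not given: they have to be found in the camera images.
- jig: Fixed jig. Green base plate 12 mm thick, on the bench. Origin on the bench plane; own axes: +y is the way of all blows, +x leads from wedge to sled (away from the robot), z up. Plate: x -85 to 100, y -60 to 200 mm. From -x to +x: sloping steel fence (x -72 to -10, y -30 to 125, 50 mm high), wedge, sled, low guide rail. -y of the plate only buffer and wedge butt jut out over open bench.
- sled (a joint): Travel (m) of the grey sled carrying the green shoe last, along the jig's +y. 0 is farthest out; starts at 0 to 0.012; meets its hidden rigid stop at 0.040. Stays where left; dry friction about 5 N. The last's top is 106 mm above the bench; it spans the jig's x 9 to 71 mm, y -55 to 97 mm at travel 0.
- buffer (a point): Centre of the struck face of the red round buffer (34 mm across, 10 mm thick), 42 mm above the bench, on the end of the sled's 16 mm push bar. The face looks along the jig's -y. In the jig's axes it lies at x 40 mm, y -150 mm + sled travel.
- wedge (a joint): Travel of the yellow wedge along the sloping fence, in m. It moves 8 degrees (0.14 rad) off the jig's +y, towards +x. 0 is farthest out; it starts between 0 and 0.015; at 0.050 it is jammed tight against the sled and stops. It stays where it is left: dry friction of about 7 N must be overcome to move it.
- wedge_butt (a point): Centre line of the wide end (butt) of the yellow wedge, 42 mm above the bench: the face to strike, 36 mm wide, from 13 to 67 mm above the bench, looking along the jig's -y. The wedge is 150 mm long. In the jig's axes the point lies at x -25 mm, y -109.5 mm at wedge travel 0, and at x -18 mm, y -60 mm when tight.
- hammer_grip (a point): Hammer, about 0.4 kg, 230 mm long, lying flat. This point is at the middle of the handle's thickness, 60 mm from the head's middle: the place to grip (handle 22 mm wide, 24 mm high), 16 mm above what it lies on. +x runs along the handle to the head, +y along the head, z up. Handle from x -155 mm (orange end) to 75 mm.
- hood (a point): Top centre of the jig's green hood, 66 mm high, at the jig's x 40, y 172 mm (it spans y 145 to 200 mm); it hides the sled's stop.
- hammer_head (a point): Middle of the hammer's steel head, 60 mm along +x from the grip point, same axes. Head 84 mm long along y: its round flat faces (30 mm across) are at y +42 and -42 mm; 30 mm wide along x, 32 mm high.
- mat: Black rubber mat fixed to the bench, 300 mm (x) by 210 mm (y), 4 mm thick, on which the hammer lies at the start and must lie at the end; origin at its centre on the bench plane.
- tin: Yellow-banded tin, 68 mm across and 75 mm high, standing beyond the jig's far side; to be left alone. Origin: centre of its underside.
- spare_last: Loose blue shoe last, 152 mm long, 74 mm high; to be left alone. Origin: under its middle.
- jar: Jar, 72 mm across, 90 mm high; to be left alone. Origin: centre of its underside.
- brush: Brush lying on the bench; to be left alone.
- driver: Screwdriver lying on the bench; to be left alone.
- wax: Amber cake of wax, 90 x 50 x 30 mm; to be left alone. Origin: centre of its underside.
There are look-alikes about, which are no part of the job. What is shaped like the part that bears hammer_grip but pink is not meant.

How it is judged:
By the outcome, as a careful person would: the job done as asked, in the order asked, and still so for the second after the job is handed in, with the robot touching nothing.
It also fails if it takes over 70 s, if anything falls off the work surface, if the arm or the gripper's body presses on something with over 40 N, if the wrist force passes 120 N, or if a joint passes its speed limit or range.

## Working session

There is one attempt and no reset: what is moved stays moved. The work goes in short steps, Python scripts to look and compute and a tool call to move; the robot and the scene stay as the last step left them, time stands still between calls to the robot, and variables do not carry over. Pictures are saved under pics/ and viewed, at most 10 in all, crops included, and the job is handed in when it is done.

Besides the shell and the picture viewer there is one more tool, called after "Request:" as a command line: name --argument value ..., lists and objects as JSON in quotes. carry_out: Moves the arm, as the interface text tells. Its arguments: {"type":"object","properties":{"rot":{"type":"array"},"translation":{"type":"array"},"fingers":{"type":"array"},"grip_force":{"type":"number"}},"required":["rot","translation","fingers"]}

```bash
mkdir -p pics; cat > h.py <<'E'
import numpy as np, cv2
from workcell import readout, eyes, ticket, robot
def cap(n):
    d=eyes.get_image(n); np.savez('%s.npz'%n,**d); return d
def world(d):
    z=d['range_z'].astype(float); K=d['camera_matrix']; R=cv2.Rodrigues(np.array(d['rvec'],float))[0]; t=np.array(d['tvec'],float).reshape(3)
    v,u=np.indices(z.shape); P=np.stack([(u-K[0,2])/K[0,0]*z,(v-K[1,2])/K[1,1]*z,z],-1)
    W=(P-t)@R; W[z==0]=np.nan; return W
def save(img,f): cv2.imwrite('pics/'+f,cv2.cvtColor(img,cv2.COLOR_RGB2BGR))
E
python3 - <<'E'
from h import *
a=cap('scene');b=cap('side')
save(a['img'],'a.png');save(b['img'],'b.png')
for d in(a,b):print(d['camera_matrix'],d['rvec'],d['tvec'])
print(readout.read_state())
E
```

```text
[[414.29793641   0.         276.86950814]
 [  0.         414.29793641 217.94023787]
 [  0.           0.           1.        ]] [ 0.89571786  2.6105088  -0.95647822] [ 350.68605953 -211.9712864  1268.81220798]
[[529.06036139   0.         283.60707029]
 [  0.         529.06036139 218.16728529]
 [  0.           0.           1.        ]] [ 2.16896674 -0.25673353  0.1524619 ] [-451.84887662  146.98750295 1239.57157501]
{'t': 0.1, 'joint_positions': array([ 1.12700798e+00,  3.20214058e-01,  1.56553194e+00, -5.24991675e-06,
        1.25738479e+00, -1.99770067e-02]), 'dq': array([-6.95431128e-04, -1.22297459e-03, -2.94718778e-03, -1.49655641e-04,
       -5.11430047e-04,  1.74663717e-06]), 'effort': array([-1.43682704e-03, -4.13333917e+01, -2.32506573e+01,  7.27311848e-02,
        4.21538064e-02, -6.57496525e-05]), 'eef_pos': array([236.27865248, 523.77284751, 238.22205156]), 'tcp_rot': array([-6.60674209e-01, -3.07098000e+00,  2.35296278e-03]), 'force': array([ 0.765799  , -0.20816691,  0.08418633]), 'torque': array([ 0.00655173, -0.04222821, -0.02268161]), 'grip_force': 0.0, 'finger_gap': 91.38297648059692}
```

View pics/a.png

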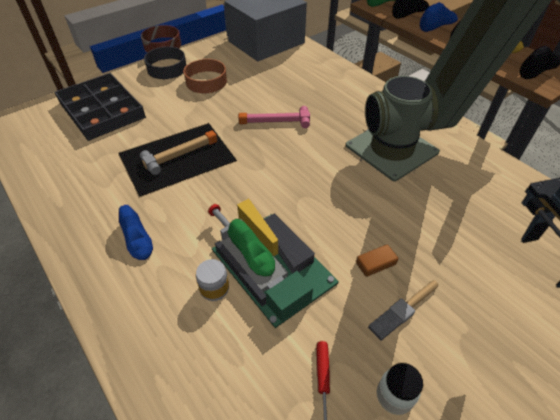

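View pics/b.png

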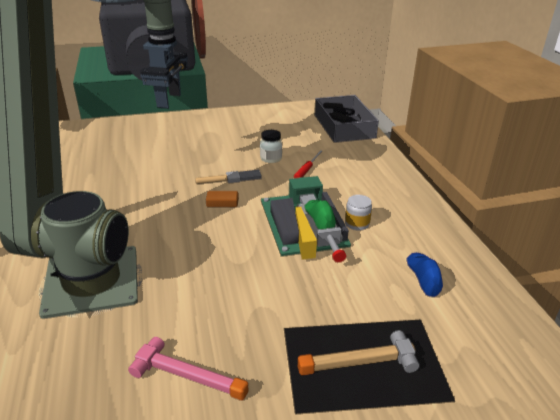

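The scene view shows the hammer on the mat (head 150,163; orange end 212,138) and the jig with its red buffer at (214,210). In the side view the hammer head is at (404,350), the buffer at (338,255) and the wedge at (305,235). Next I measure the poses from the depth clouds.

```bash
cat > m.py <<'E'
from h import *
A={}
for n in('scene','side'):
    d=dict(np.load(n+'.npz')); W=world(d); hsv=cv2.cvtColor(d['img'],cv2.COLOR_RGB2HSV).astype(int); A[n]=(W,hsv)
    H,S,V=hsv[...,0],hsv[...,1],hsv[...,2]
    def box(u0,u1,v0,v1):
        m=np.zeros(H.shape,bool); m[v0:v1,u0:u1]=1; return m&np.isfinite(W[...,0])
    J=box(200,345,195,325) if n=='scene' else box(255,355,175,265)
    Hm=box(115,240,125,190) if n=='scene' else box(283,450,320,408)
    def rep(name,m):
        P=W[m]; print(n,name,len(P),'med',np.median(P,0).round(1),'lo',np.percentile(P,3,axis=0).round(1),'hi',np.percentile(P,97,axis=0).round(1))
    rep('red',J&((H<6)|(H>174))&(S>150)&(V>60))
    rep('yellow',J&(H>18)&(H<32)&(S>170)&(W[...,2]>15))
    g=J&(H>65)&(H<95)&(S>60)&(abs(W[...,2]-12)<4); rep('plate',g)
    print(cv2.boxPoints(cv2.minAreaRect(W[g][:,:2].astype(np.float32))).round(0).tolist())
    hood=J&(H>65)&(H<95)&(abs(W[...,2]-66)<4); rep('hood',hood)
    r=cv2.minAreaRect(W[hood][:,:2].astype(np.float32)); print('hoodrect',r)
    y=J&(H>18)&(H<32)&(S>170)&(W[...,2]>62); print('wedge top',cv2.minAreaRect(W[y][:,:2].astype(np.float32)))
    mat=Hm&(V<50)&(abs(W[...,2]-4)<5); print('mat',cv2.minAreaRect(W[mat][:,:2].astype(np.float32)))
    ham=Hm&(W[...,2]>12); rep('hammer',ham)
    hd=ham&(S<60)&(W[...,2]>27)&(V>60); rep('head',hd); print(cv2.minAreaRect(W[hd][:,:2].astype(np.float32)))
    ha=ham&(S>90)&(W[...,2]>25); rep('handle',ha); print(cv2.minAreaRect(W[ha][:,:2].astype(np.float32)))
E
python3 m.py
```

```text
scene red 52 med [582.3 -84.7  54.8] lo [566.6 -90.   37.7] hi [592.8 -82.4  60.8]
scene yellow 948 med [533.1  46.6  62.3] lo [509.7 -38.4  20.9] hi [718.9 114.8  69.7]
scene plate 1166 med [510.9 203.4  12.6] lo [462.9  34.7   9.4] hi [639.4 246.7  15.3]
[[456.0, -7.0], [639.0, -9.0], [642.0, 248.0], [460.0, 250.0]]
scene hood 1156 med [584.8 214.8  66.6] lo [542.8  99.8  63. ] hi [623.1 246.1  69.3]
hoodrect ((597.2528076171875, 142.69097900390625), (158.12257385253906, 236.607421875), 32.5414924621582)
wedge top ((519.5494384765625, 28.276691436767578), (146.98666381835938, 32.16450881958008), 88.73685455322266)
mat ((528.1112670898438, -434.0513000488281), (338.10638427734375, 293.228515625), 81.32653045654297)
scene hammer 902 med [ 551.2 -365.1   31.3] lo [ 414.3 -410.4   13.9] hi [ 633.5 -337.9   38. ]
scene head 209 med [ 620.1 -370.7   34.9] lo [ 605.1 -415.9   27.9] hi [ 633.  -337.2   39. ]
((617.3197021484375, -377.3277282714844), (88.95223999023438, 32.663780212402344), 85.31531524658203)
scene handle 413 med [ 502.7 -367.4   32.2] lo [ 411.7 -382.5   25.8] hi [ 597.1 -
[... 630 characters left out ...]
edge top ((525.5020141601562, 22.886157989501953), (152.95960998535156, 34.98637771606445), 81.9974365234375)
mat ((536.61474609375, -374.2576904296875), (208.66893005371094, 296.6014709472656), 81.60466766357422)
side hammer 2107 med [ 540.1 -380.    30.1] lo [ 408.1 -420.2   13.6] hi [ 626.8 -348.8   36.3]
side head 478 med [ 615.3 -385.    33.4] lo [ 602.9 -420.8   27.8] hi [ 630.6 -341.2   37.4]
((618.7125244140625, -380.321533203125), (87.76573944091797, 33.51584243774414), 85.73375701904297)
side handle 1050 med [ 493.7 -375.9   30.7] lo [ 406.6 -387.    25.7] hi [ 593.3 -361.2   35.9]
((501.8075256347656, -375.5985107421875), (29.403545379638672, 198.5918426513672), 85.74103546142578)
```

Request:
carry_out --rot '[[0,0,-8.09],[0,0,-8.09],[0,0,-8.1],[0,0,0],[0,0,0],[0,0,0],[0,0,0],[0,0,0],[0,0,0],[0,0,0],[0,0,0],[0,0,0]]' --translation '[[0,0,0],[0,0,0],[0,0,0],[-0.0145,-0.0428,0],[-0.0145,-0.0428,0],[-0.0145,-0.0428,0],[-0.0145,-0.0428,0],[-0.0145,-0.0428,0],[-0.0145,-0.0428,0],[-0.0145,-0.0428,0],[-0.0145,-0.0428,0],[-0.0145,-0.0428,0]]' --fingers '[0,0,0,0,0,0,0,0,0,0,0,0]'

```text
t: 1.3
eef_pos: [366.9, 137.1, 238.8]
tcp_rot: [-0.001, 3.142, 0.0]
force: [-0.1, 0.5, 0.6]
finger_gap: 91.1
grip_force: 0.0
```

```bash
python3 - <<'E'
from h import *
s=readout.read_state();print(s['eef_pos'],cv2.Rodrigues(s['tcp_rot'])[0].round(3))
c=cap('wrist');save(c['img'],'w1.png')
W=world(c);print(W[210,280],W[100,280],W[210,100],np.isfinite(W[...,0]).mean())
E
```

```text
[366.89031791 137.14879993 238.83191638] [[-1. -0.  0.]
 [-0.  1.  0.]
 [-0.  0. -1.]]
[3.95117507e+02 1.34035520e+02 2.96803195e-01] [277.98885836 134.38415116   0.59249533] [395.28888744 -67.17544923  -0.78081429] 0.9959863945578231
```

Request:
carry_out --rot '[[0,0,0],[0,0,0],[0,0,0],[0,0,0],[0,0,0],[0,0,0]]' --translation '[[-0.0225,-0.0395,0],[-0.0225,-0.0395,0],[-0.0225,-0.0395,0],[-0.0225,-0.0395,0],[-0.0225,-0.0395,0],[-0.0225,-0.0395,0]]' --fingers '[0,0,0,0,0,0]'

```text
t: 1.95
eef_pos: [502.4, -99.6, 238.6]
tcp_rot: [-0.001, -3.141, -0.001]
force: [1.1, 0.9, 0.7]
finger_gap: 91.4
grip_force: 0.0
```

```bash
python3 - <<'E'
from h import *
c=cap('wrist');save(c['img'],'w2.png')
W=world(c);print(W[210,280],W[10,10],W[410,550])
E
```

```text
[ 530.33469863 -102.64471692    0.66627268] [ 329.07884241 -364.93061798   -0.66883213] [478.68868549 -54.63268531 335.477051  ]
```

View pics/w2.png

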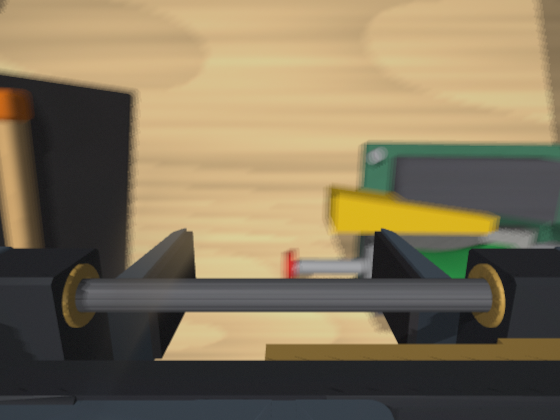

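The wrist view has the buffer's red disc at (290,265), the wedge butt at u≈331 (v 187–230), the plate corner at (362,145) and the hammer handle at (20,90–245). I'll measure these.

```bash
cat > mw.py <<'E'
from h import *
def run(d):
    W=world(d); hsv=cv2.cvtColor(d['img'],cv2.COLOR_RGB2HSV).astype(int);H,S,V=hsv[...,0],hsv[...,1],hsv[...,2]
    ok=np.isfinite(W[...,0]); Z=W[...,2]; ok&=(Z<125)
    def rep(n,m):
        P=W[m]
        if len(P)<8: print(n,len(P));return
        print(n,len(P),'lo',np.percentile(P,2,axis=0).round(1),'med',np.median(P,0).round(1),'hi',np.percentile(P,98,axis=0).round(1))
    rep('red',ok&((H<6)|(H>174))&(S>140)&(W[...,1]<0)&(Z>20)&(W[...,0]>540))
    y=ok&(H>18)&(H<32)&(S>170)&(Z>60)&(Z<75)&(W[...,1]>-120); rep('wedge top',y); 
    if y.sum()>20: print(cv2.minAreaRect(W[y][:,:2].astype(np.float32)))
    p=ok&(H>65)&(H<95)&(S>60)&(abs(Z-12)<3); rep('plate',p)
    P=W[p]
    if len(P)>50:
        for ax in(0,1):
            o=1-ax; b=np.round(P[:,o]/5); q=np.array([(k*5,P[b==k][:,ax].min()) for k in np.unique(b) if (b==k).sum()>3])
            med=np.median(q[:,1]); q=q[abs(q[:,1]-med)<5]; print('plate edge min axis',ax,np.polyfit(q[:,0],q[:,1],1),len(q),q[0,0],q[-1,0])
    bar=ok&(S<60)&(Z>44)&(Z<54)&(W[...,1]<-25)&(W[...,0]>540); rep('bar top',bar)
    h=ok&(W[...,1]<-300)&(Z>26); rep('hammer',h)
    ha=h&(S>80); P=W[ha]
    if len(P)>50:
        b=np.round(P[:,0]/5); q=np.array([(k*5,(P[b==k][:,1].min()+P[b==k][:,1].max())/2) for k in np.unique(b) if (b==k).sum()>3]); f=np.polyfit(q[:,0],q[:,1],1)
        print('handle mid fit',f,np.degrees(np.arctan(f[0])),q[0],q[-1], 'x min',P[:,0].min())
    hd=h&(S<60)&(V>50)&(Z>30); rep('head',hd)
    if hd.sum()>50: print(cv2.minAreaRect(W[hd][:,:2].astype(np.float32)))
if __name__=='__main__':
    s=readout.read_state();print(s['eef_pos']); run(dict(np.load('wrist.npz')))
E
python3 mw.py
```

```text
[ 506.31578804 -105.22601011  238.41696957]
red 90 lo [563.5 -93.2  33.6] med [575.  -92.4  56.6] hi [587.1 -89.4  59.9]
wedge top 4229 lo [500.3 -47.2  65. ] med [520.3   7.   67. ] hi [533.   91.8  68.4]
((515.6385498046875, 25.340160369873047), (147.70811462402344, 36.479793548583984), 89.56388854980469)
plate 2861 lo [458.5  -9.8  10.4] med [466.8  75.5  12. ] hi [558.8 199.1  13.6]
plate edge min axis 0 [8.97833005e-03 4.58317933e+02] 40 -10.0 185.0
plate edge min axis 1 [  0.05626722 -37.70913402] 9 460.0 505.0
bar top 790 lo [570.5 -81.2  44.7] med [575.8 -53.7  49. ] hi [584.3 -26.2  51.1]
hammer 3674 lo [ 407.2 -379.8   26.7] med [ 480.8 -364.2   31.9] hi [ 560.  -351.6   36.7]
handle mid fit [-9.71019399e-02 -3.19823322e+02] -5.546143813833692 [ 405.         -357.97760733] [ 565.         -372.43007513] x min 402.6667934927547
head 0
```

Request:
carry_out --rot '[[0,0,0],[0,0,0],[0,0,0],[0,0,0],[0,0,0],[0,0,0]]' --translation '[[-0.003,-0.0455,0],[-0.003,-0.0455,0],[-0.003,-0.0455,0],[-0.003,-0.0455,0],[-0.003,-0.0455,0],[-0.003,-0.0455,0]]' --fingers '[0,0,0,0,0,0]'

```text
t: 2.6
eef_pos: [519.9, -372.3, 238.4]
tcp_rot: [-0.0, -3.141, -0.001]
force: [0.6, -0.4, 0.2]
finger_gap: 91.1
grip_force: 0.0
```

```bash
python3 -c "
from h import *
c=cap('wrist')"; python3 mw.py
```

```text
[ 520.02287472 -379.63424246  237.69836651]
red 196 lo [563.  -94.4  26.8] med [572.2 -93.1  35.3] hi [581.5 -91.8  44.4]
wedge top 0
plate 0
bar top 154 lo [ 540.3 -613.7   44.1] med [ 557.8 -611.1   45. ] hi [ 575.4 -609.    46.4]
hammer 7162 lo [ 408.7 -656.4   26.7] med [ 527.5 -374.6   32.2] hi [ 612.3 -349.5   45.3]
handle mid fit [  -0.4144538  -179.87321937] -22.511747660274576 [ 405.         -365.13569107] [ 600.         -377.33408723] x min 402.77266343699614
head 1312 lo [ 520.2 -646.5   30.4] med [ 604.1 -406.1   35.9] hi [ 613.9 -339.8   46.2]
((561.375732421875, -476.248779296875), (184.9536590576172, 317.8936462402344), 17.24250030517578)
```

```bash
python3 - <<'E'
from h import *
c=cap('wrist');save(c['img'],'w3.png');W=world(c);hsv=cv2.cvtColor(c['img'],cv2.COLOR_RGB2HSV).astype(int);S,V=hsv[...,1],hsv[...,2]
print(readout.read_state()['eef_pos'])
h=np.isfinite(W[...,0])&(W[...,2]>23)&(W[...,2]<42)&(abs(W[...,1]+375)<60)&(W[...,0]<680)&(W[...,0]>395)
P=W[h];b=np.round(P[:,0]/10)
q=[]
for k in np.unique(b):
    p=P[b==k]; print(k*10,len(p),np.percentile(p[:,1],[1,99]).round(1),np.percentile(p[:,2],[50,95]).round(1)); 
    if k<59 and len(p)>30:q.append((k*10,np.percentile(p[:,1],[1,99]).mean()))
q=np.array(q);f=np.polyfit(q[:,0],q[:,1],1);print(f,np.degrees(np.arctan(f[0])))
E
```

```text
[ 519.73627405 -375.72784351  237.43653532]
400.0 44 [-376.  -355.6] [32.9 35.2]
410.0 321 [-378.3 -351.3] [35.4 37. ]
420.0 354 [-379.3 -352.1] [35.6 37. ]
430.0 295 [-378.4 -352.8] [34.2 36.6]
440.0 252 [-377.4 -356.4] [31.6 33.3]
450.0 248 [-377.5 -356.2] [31.7 33.2]
460.0 236 [-378.5 -357. ] [31.8 33.2]
470.0 238 [-379.5 -357.9] [31.5 33.1]
480.0 222 [-379.5 -358.8] [31.8 33.2]
490.0 233 [-380.6 -358.7] [31.6 33.1]
500.0 219 [-380.6 -359.5] [31.7 33.1]
510.0 212 [-381.7 -360.5] [31.7 33.1]
520.0 206 [-381.7 -360.4] [31.6 33.1]
530.0 214 [-382.8 -361.2] [31.6 32.9]
540.0 194 [-382.9 -362.3] [31.7 33.2]
550.0 205 [-384.  -362.3] [31.6 33. ]
560.0 191 [-384.  -363.1] [31.7 33.3]
570.0 190 [-385.2 -364.1] [31.7 33. ]
580.0 185 [-385.2 -364.1] [31.8 33.6]
590.0 187 [-386.4 -365. ] [31.8 33.1]
600.0 418 [-417.5 -350.9] [30.8 36.1]
610.0 745 [-418.4 -335.9] [33.5 36.9]
[-5.67280271e-02 -3.41870289e+02] -3.2467967135793243
```

View pics/w3.png

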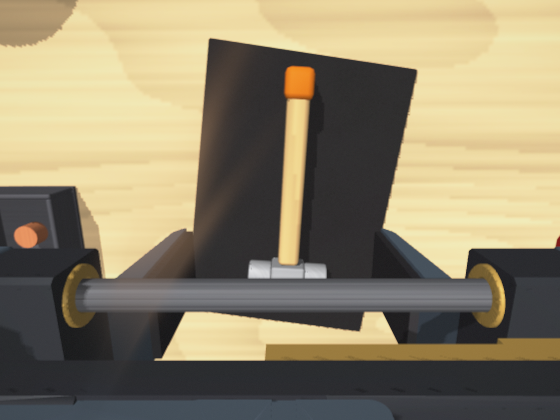

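The picture shows the hammer alone on the mat, handle from the orange end (300,82) to the head (288,270), so it's the right one with no look-alike. Going down.

Request:
carry_out --rot '[[0,0,0],[0,0,3.6],[0,0,0],[0,0,0],[0,0,0],[0,0,0],[0,0,0],[0,0,0],[0,0,0]]' --translation '[[-0.0383,0.002,0],[0,0,0.04],[0,0,0.04],[0,0,0.04],[0,0,0.04],[0,0,0.03],[0,0,0.01],[0,0,0.0],[0,0,0.0]]' --fingers '[0,0,0,0,0,0,0,0,0]'

```text
t: 3.6
eef_pos: [559.3, -369.2, 40.4]
tcp_rot: [0.098, 3.138, -0.002]
force: [-0.0, -0.8, -0.1]
finger_gap: 91.4
grip_force: 0.0
```

Request:
carry_out --rot '[[0,0,0],[0,0,0],[0,0,0],[0,0,0],[0,0,0],[0,0,0],[0,0,0],[0,0,0],[0,0,0]]' --translation '[[0,-0.004,0.007],[0,0,0],[0,0,0],[0,0,0],[0,0,0],[0,0,0],[0,0,0],[0,0,0],[0,0,0]]' --fingers '[0,0,1,1,1,1,1,1,1]' --grip_force 60

```text
t: 4.5
eef_pos: [558.0, -373.0, 31.9]
tcp_rot: [-0.099, -3.14, -0.0]
force: [-0.7, 0.6, -0.6]
finger_gap: 37.8
grip_force: 0.0
```

Request:
carry_out --rot '[[0,0,0],[0,0,0],[0,0,0],[0,0,0],[0,0,0],[0,0,0]]' --translation '[[0,0,0],[0,0,0],[0,0,0],[0,0,0],[0,0,0],[0,0,0]]' --fingers '[1,1,1,1,1,1]'

```text
t: 5.1
eef_pos: [558.0, -373.3, 31.9]
tcp_rot: [0.099, 3.14, -0.0]
force: [-1.4, -1.3, -0.2]
finger_gap: 21.6
grip_force: 60.0
```

Request:
carry_out --rot '[[0,0,0],[0,0,0],[0,0,-3.6],[0,0,0],[0,0,0],[0,0,0],[0,0,0],[0,0,0],[0,0,0],[0,0,0],[0,0,0],[0,0,0]]' --translation '[[0,0,-0.03],[0,0,-0.035],[0,0,-0.035],[0.0082,0.0426,0],[0.0082,0.0426,0],[0.0082,0.0426,0],[0.0082,0.0426,0],[0.0082,0.0426,0],[0,0,0.038],[0,0,0.038],[0,0,0],[0,0,0]]' --fingers '[1,1,1,1,1,1,1,1,1,1,1,1]'

```text
t: 6.3
eef_pos: [516.4, -159.8, 55.6]
tcp_rot: [-0.0, -3.139, -0.002]
force: [-0.2, -0.5, -3.5]
finger_gap: 21.5
grip_force: 60.0
```

```bash
python3 - <<'E'
from h import *
b=cap('side');print(readout.read_state()['eef_pos'],readout.read_state()['force'])
save(cv2.resize(b['img'][180:300,230:400],None,fx=4,fy=4),'s1.png')
W=world(b);hsv=cv2.cvtColor(b['img'],cv2.COLOR_RGB2HSV).astype(int)
m=(abs(W[...,0]-580)<60)&(abs(W[...,1]+140)<90)&(W[...,2]>20)&(W[...,2]<75)&(hsv[...,1]<80)
P=W[m];print(len(P),np.percentile(P,[2,50,98],axis=0).round(1))
for x in range(530,640,10):
    p=P[abs(P[:,0]-x)<5]
    if len(p)>5: print(x,len(p),np.percentile(p,[2,98],axis=0).round(1)[:,1:].tolist())
E
```

```text
[ 517.69842787 -160.38771707   56.78482803] [ 0.45554673 -0.41657707 -4.11253618]
237 [[ 522.4 -205.6   29.8]
 [ 571.2 -196.3   47.8]
 [ 590.1 -171.9   58.8]]
530 24 [[-184.9, 33.4], [-178.0, 52.9]]
560 43 [[-202.6, 28.5], [-168.0, 52.6]]
570 66 [[-205.4, 30.6], [-182.1, 58.5]]
580 55 [[-206.4, 33.2], [-184.9, 58.4]]
590 38 [[-206.2, 34.9], [-167.9, 60.5]]
```

View pics/s1.png

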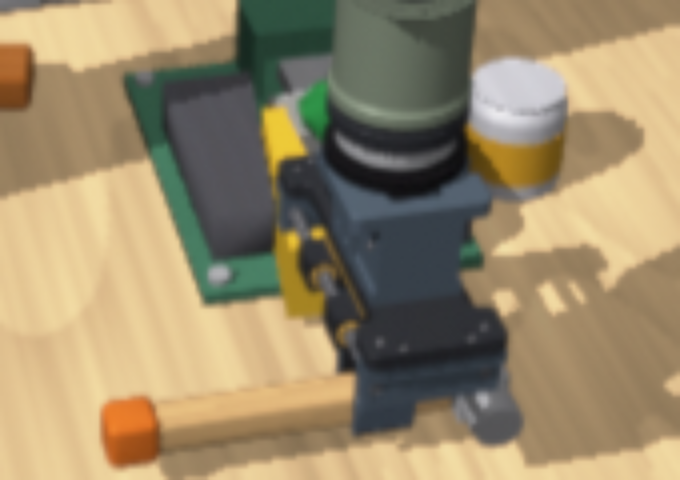

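The crop shows the hammer held level with its head at (490,410), clear of the wedge and lined up on the push bar. Now the first tap.

Request:
carry_out --rot '[[0,0,0],[0,0,0],[0,0,0]]' --translation '[[0,0.01,0.0025],[0,0.01,0],[0,0.01,0]]' --fingers '[1,1,1]'

```text
t: 6.65
eef_pos: [517.5, -130.1, 54.5]
tcp_rot: [0.0, 3.14, -0.003]
force: [-1.1, -5.6, -3.2]
finger_gap: 21.7
grip_force: 60.0
```

```bash
python3 - <<'E'
from h import *
s=readout.read_state();print(s['eef_pos'],s['force'],s['torque'])
b=cap('wrist');save(b['img'],'w4.png')
E
```

```text
[ 517.47361756 -130.10828384   54.4668461 ] [-1.1177034  -5.57275352 -3.18645553] [-1.0177233   0.25456246 -0.39365188]
```

View pics/w4.png

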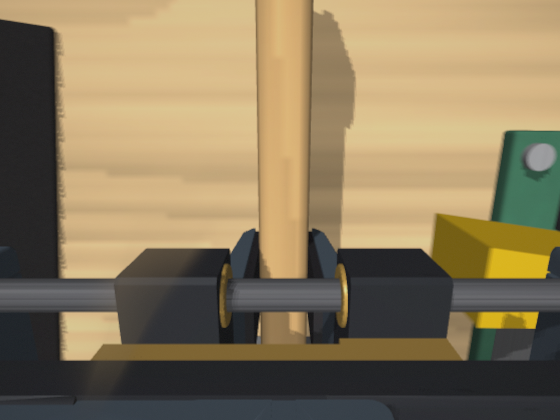

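The wrist view shows the handle straight in the jaws at (285,150) and the wedge butt untouched at (440,250). A force of −5.6 N along y means the sled is sliding. On with the taps.

Request:
carry_out --rot '[[0,0,0],[0,0,0],[0,0,0],[0,0,0]]' --translation '[[0,-0.015,0],[0,0,0],[0,0.015,0],[0,0.01,0]]' --fingers '[1,1,1,1]'

```text
t: 7.1
eef_pos: [517.2, -120.2, 53.5]
tcp_rot: [0.002, 3.141, -0.002]
force: [0.2, -5.9, -3.8]
finger_gap: 21.9
grip_force: 60.0
```

Request:
carry_out --rot '[[0,0,0],[0,0,0],[0,0,0],[0,0,0]]' --translation '[[0,-0.015,0],[0,0,0],[0,0.015,0],[0,0.008,0]]' --fingers '[1,1,1,1]'

```text
t: 7.5
eef_pos: [517.1, -111.9, 53.5]
tcp_rot: [0.001, 3.141, -0.001]
force: [-0.8, -6.2, -4.7]
finger_gap: 21.7
grip_force: 60.0
```

Near the stop now; smaller steps, watching the force.

Request:
carry_out --rot '[[0,0,0],[0,0,0],[0,0,0],[0,0,0]]' --translation '[[0,-0.015,0],[0,0,0],[0,0.015,0],[0,0.005,0]]' --fingers '[1,1,1,1]'

```text
t: 7.9
eef_pos: [517.1, -106.7, 53.5]
tcp_rot: [0.0, 3.141, -0.001]
force: [1.4, -5.6, -5.0]
finger_gap: 22.0
grip_force: 60.0
```

Request:
carry_out --rot '[[0,0,0],[0,0,0],[0,0,0],[0,0,0]]' --translation '[[0,-0.015,0],[0,0,0],[0,0.015,0],[0,0.004,0]]' --fingers '[1,1,1,1]'

```text
t: 8.3
eef_pos: [516.9, -104.1, 53.6]
tcp_rot: [-0.0, 3.141, -0.005]
force: [-2.5, -19.9, -3.8]
finger_gap: 21.5
grip_force: 60.1
```

Request:
carry_out --rot '[[0,0,0],[0,0,0],[0,0,0],[0,0,0]]' --translation '[[0,-0.015,0],[0,0,0],[0,0.014,0],[0,0.0025,0]]' --fingers '[1,1,1,1]'

```text
t: 8.7
eef_pos: [516.9, -103.9, 53.7]
tcp_rot: [-0.001, 3.141, -0.01]
force: [-3.5, -23.4, -4.4]
finger_gap: 21.6
grip_force: 60.1
```

Request:
carry_out --rot '[[0,0,0],[0,0,0],[0,0,0],[0,0,0],[0,0,0]]' --translation '[[0,-0.025,0],[0.03,0,0],[0.03,0,0],[0,0,0],[0,0,0]]' --fingers '[1,1,1,1,1]'

```text
t: 9.2
eef_pos: [456.7, -125.7, 53.6]
tcp_rot: [0.0, 3.141, 0.001]
force: [-0.4, 0.4, -4.5]
finger_gap: 21.6
grip_force: 60.0
```

```bash
python3 - <<'E'
from h import *
s=readout.read_state();print(s['eef_pos'])
b=cap('side');c=cap('scene')
save(np.hstack([cv2.resize(b['img'][180:300,240:380],None,fx=2.8,fy=2.8),cv2.resize(c['img'][180:300,180:320],None,fx=2.8,fy=2.8)]),'s2.png')
for d in(b,c):
    W=world(d);hsv=cv2.cvtColor(d['img'],cv2.COLOR_RGB2HSV).astype(int);H,S=hsv[...,0],hsv[...,1]
    y=(H>18)&(H<32)&(S>170)&(W[...,2]>15)&(W[...,2]<72)&(abs(W[...,0]-520)<45)&(abs(W[...,1]-20)<85)
    r=((H<6)|(H>174))&(S>140)&(abs(W[...,0]-577)<30)&(abs(W[...,1]+65)<50)
    for m in(y,r): print(m.sum(),np.percentile(W[m],[2,50,98],axis=0).round(1).tolist())
    n=y&(W[...,2]>62)&(W[...,1]<-20);print('near butt',n.sum(),np.percentile(W[n],[2,98],axis=0).round(1).tolist())
E
```

```text
[ 456.6744409  -125.709746     53.55832747]
30 [[524.2, -54.9, 46.8], [529.4, -47.2, 65.0], [532.7, -27.6, 70.2]]
123 [[562.8, -67.6, 29.3], [576.8, -63.2, 46.8], [592.2, -54.4, 58.6]]
near butt 19 [[523.8, -55.0, 64.6], [533.0, -26.8, 70.6]]
782 [[507.4, -41.4, 24.8], [530.8, 26.6, 66.0], [535.3, 100.5, 70.2]]
64 [[564.2, -59.0, 35.0], [583.3, -54.2, 53.1], [593.8, -51.8, 60.8]]
near butt 103 [[503.0, -45.1, 63.7], [534.4, -21.0, 70.3]]
```

View pics/s2.png

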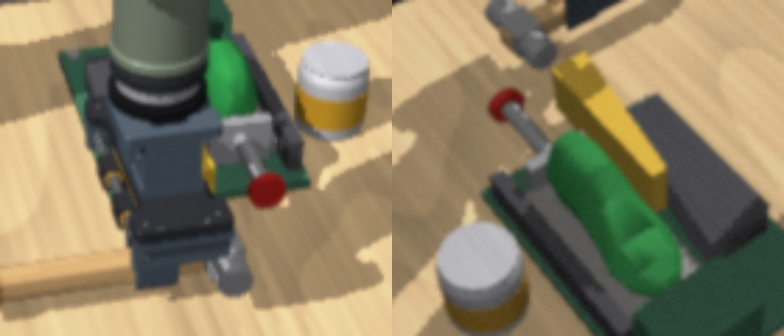

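The two views show the buffer driven in (266,190 left; 506,105 right) and the hammer head drawn back, in line with the yellow butt at (575,70 right). Now the wedge taps.

Request:
carry_out --rot '[[0,0,0],[0,0,0],[0,0,0],[0,0,0]]' --translation '[[0,0.015,0],[0,0.012,0],[0,0.01,0],[0,0.007,0]]' --fingers '[1,1,1,1]'

```text
t: 9.7
eef_pos: [458.6, -82.8, 53.6]
tcp_rot: [-0.001, 3.138, -0.004]
force: [2.7, -8.6, -8.1]
finger_gap: 21.8
grip_force: 60.0
```

Request:
carry_out --rot '[[0,0,0],[0,0,0],[0,0,0],[0,0,0]]' --translation '[[-0.001,-0.015,0],[0,0,0],[0,0.015,0],[0,0.009,0]]' --fingers '[1,1,1,1]'

```text
t: 10.1
eef_pos: [459.5, -73.9, 53.6]
tcp_rot: [0.002, 3.138, -0.003]
force: [4.5, -9.8, -8.5]
finger_gap: 21.6
grip_force: 60.0
```

Request:
carry_out --rot '[[0,0,0],[0,0,0],[0,0,0],[0,0,0]]' --translation '[[-0.001,-0.015,0],[0,0,0],[0,0.015,0],[0,0.009,0]]' --fingers '[1,1,1,1]'

```text
t: 10.5
eef_pos: [460.2, -64.7, 53.6]
tcp_rot: [0.002, 3.139, -0.003]
force: [3.9, -9.0, -8.0]
finger_gap: 21.9
grip_force: 60.0
```

Request:
carry_out --rot '[[0,0,0],[0,0,0],[0,0,0],[0,0,0]]' --translation '[[-0.001,-0.015,0],[0,0,0],[0,0.015,0],[0,0.006,0]]' --fingers '[1,1,1,1]'

```text
t: 10.9
eef_pos: [460.7, -58.4, 53.5]
tcp_rot: [0.001, 3.14, -0.002]
force: [1.8, -7.7, -6.4]
finger_gap: 21.6
grip_force: 60.0
```

Request:
carry_out --rot '[[0,0,0],[0,0,0],[0,0,0],[0,0,0]]' --translation '[[0,-0.015,0],[0,0,0],[0,0.015,0],[0,0.004,0]]' --fingers '[1,1,1,1]'

```text
t: 11.3
eef_pos: [460.3, -54.3, 53.5]
tcp_rot: [0.0, 3.141, -0.002]
force: [1.5, -6.8, -5.6]
finger_gap: 21.9
grip_force: 60.0
```

Request:
carry_out --rot '[[0,0,0],[0,0,0],[0,0,0],[0,0,0]]' --translation '[[0,-0.015,0],[0,0,0],[0,0.015,0],[0,0.003,0]]' --fingers '[1,1,1,1]'

```text
t: 11.7
eef_pos: [459.7, -53.2, 53.6]
tcp_rot: [0.002, -3.141, 0.007]
force: [-3.2, -24.4, -2.2]
finger_gap: 21.7
grip_force: 60.1
```

Stopped at the expected place. One confirming tap.

Request:
carry_out --rot '[[0,0,0],[0,0,0],[0,0,0],[0,0,0]]' --translation '[[0,-0.015,0],[0,0,0],[0,0.0145,0],[0,0.0015,0]]' --fingers '[1,1,1,1]'

```text
t: 12.1
eef_pos: [459.8, -53.2, 53.7]
tcp_rot: [0.002, -3.141, 0.01]
force: [-3.8, -25.1, -2.8]
finger_gap: 21.9
grip_force: 60.2
```

Request:
carry_out --rot '[[0,0,0],[0,0,0],[0,0,0],[0,0,0],[0,0,0],[0,0,0],[0,0,0],[0,0,0],[0,0,0],[0,0,0],[0,0,3.6],[0,0,0]]' --translation '[[0,-0.04,0],[0,-0.04,0],[0,0,-0.04],[0,0,-0.04],[-0.0163,-0.04,0],[-0.0163,-0.04,0],[-0.0163,-0.04,0],[-0.0163,-0.04,0],[-0.0163,-0.04,0],[-0.0163,-0.04,0],[0,0,0.03],[0,0,0]]' --fingers '[1,1,1,1,1,1,1,1,1,1,1,1]'

```text
t: 13.3
eef_pos: [555.4, -368.9, 98.4]
tcp_rot: [-0.101, -3.131, -0.01]
force: [-0.7, 1.6, -5.6]
finger_gap: 21.4
grip_force: 60.0
```

Request:
carry_out --rot '[[0,0,0],[0,0,0],[0,0,0],[0,0,0],[0,0,0]]' --translation '[[0,0,0.03],[0,0,0.02],[0,0,0.01],[0,0,0],[0,0,0]]' --fingers '[1,1,1,1,1]'

```text
t: 13.8
eef_pos: [558.5, -370.3, 44.5]
tcp_rot: [0.097, 3.139, -0.001]
force: [0.1, 0.0, -3.4]
finger_gap: 21.5
grip_force: 60.0
```

Request:
carry_out --rot '[[0,0,0],[0,0,0],[0,0,0],[0,0,0],[0,0,0]]' --translation '[[0,-0.003,0.006],[0,0,0.003],[0,0,0.002],[0,0,0],[0,0,0]]' --fingers '[1,1,1,1,1]'

```text
t: 14.3
eef_pos: [557.6, -373.6, 32.4]
tcp_rot: [0.099, 3.14, 0.0]
force: [0.9, 0.3, -4.1]
finger_gap: 21.4
grip_force: 60.0
```

Request:
carry_out --rot '[[0,0,0],[0,0,0],[0,0,0],[0,0,0],[0,0,0],[0,0,0],[0,0,0],[0,0,0],[0,0,0],[0,0,0]]' --translation '[[0,0,0.0007],[0,0,0],[0,0,0],[0,0,0],[0,0,0],[0,0,0],[0,0,0],[0,0,0],[0,0,0],[0,0,0]]' --fingers '[1,1,0.6,0.4,0.2,0,0,0,0,0]'

```text
t: 15.3
eef_pos: [557.6, -373.5, 31.6]
tcp_rot: [-0.099, -3.14, -0.0]
force: [0.1, -0.1, 0.0]
finger_gap: 82.4
grip_force: 0.0
```

Request:
carry_out --rot '[[0,0,0],[0,0,0],[0,0,0],[0,0,0],[0,0,0],[0,0,0],[0,0,0]]' --translation '[[0,0,0],[0,0,-0.02],[0,0,-0.03],[0,0,-0.04],[0,0,-0.04],[0,0,-0.04],[0,0,-0.04]]' --fingers '[0,0,0,0,0,0,0]'

```text
t: 16.0
eef_pos: [557.4, -373.4, 243.5]
tcp_rot: [0.099, 3.14, 0.0]
force: [1.2, -0.5, 0.3]
finger_gap: 91.0
grip_force: 0.0
```

```bash
python3 - <<'E'
from h import *
s=readout.read_state();print(s['eef_pos'],s['finger_gap'],s['t'])
b=cap('side');c=cap('scene')
save(np.hstack([b['img'][160:,200:480],c['img'][100:360,90:370]]),'f.png')
for d in(b,c):
    W=world(d);hsv=cv2.cvtColor(d['img'],cv2.COLOR_RGB2HSV).astype(int);H,S=hsv[...,0],hsv[...,1]
    y=(H>18)&(H<32)&(S>170)&(W[...,2]>60)&(W[...,2]<72)&(abs(W[...,0]-520)<45)&(abs(W[...,1]-60)<105)
    r=((H<6)|(H>174))&(S>140)&(abs(W[...,0]-577)<30)&(abs(W[...,1]+65)<50)
    for m in(y,r): print(m.sum(),np.percentile(W[m],[2,50,98],axis=0).round(1).tolist())
E
```

```text
[ 557.36448692 -373.40160786  243.45779576] 91.00347425831913 16.0
365 [[505.8, -15.1, 61.1], [525.4, 37.8, 66.1], [538.7, 128.9, 69.5]]
124 [[562.3, -67.3, 31.0], [577.2, -63.5, 46.5], [592.3, -54.6, 58.9]]
531 [[511.6, -4.6, 60.9], [530.3, 57.3, 67.3], [540.5, 136.2, 70.4]]
59 [[566.3, -58.9, 34.8], [583.6, -54.3, 54.1], [593.9, -51.7, 60.7]]
```

View pics/f.png

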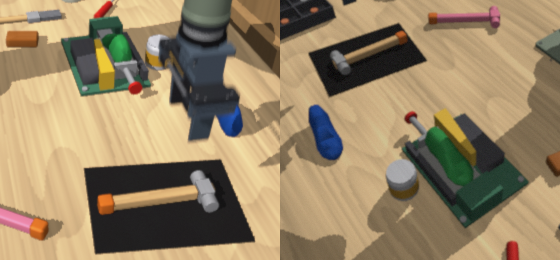

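The hammer lies flat on the mat (heads at 205,190 and 340,63). The buffer hasn't moved since its stop and the wedge is fully in (105,70 left). Handing in.

```bash
python3 -c "
from workcell import ticket
print(ticket.finish_job())"
```

```text
the job is handed in; nothing more can be done
None
```

I handed the job in at about 16 s: the sled was tapped to its stop, then the wedge until it sat tight, and the hammer is back flat on the mat. A last tap on each moved neither, and the highest force read was about 25 N, taken at the end of each move. The hand-in gave no verdict.

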